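# Roll the jar crate into its station bay

### The job

One of the two grey crates on the roller table carries the jar, the other a small brass weight. Push the crate with the jar along its roller lane, without lifting it, all the way into the bay at the left end until it gently meets the end stop (never ram it), then draw back clear of it. Keep the jar upright inside and leave the other crate where it is.

Things in the scene. Friction and masses are not known exactly. Their poses are not given: they have to be found in the camera images.
- roller_table: Fixed aluminium roller table, 170 mm wide (x) by 380 long (y). Origin under its centre, at bench height; y runs along the lanes to the bays (to the robot's left), x across, away from the robot. Two lanes centred at x = -41.5 and +41.5 mm, each 76 mm wide between rails 47 mm high. Free rollers, tops 35 mm above the bench; drag about 1 N, a crate let go at 0.1 m/s stops within 5 mm. The y = -190 mm end is open.
- end_stop (a point): Middle of the face of the dark end stop across both lanes, at roller-top height: y = 185 mm in the table's frame. The stop is 65 mm high above the bench. The last 95 mm of each lane before it is that lane's bay, between dark cheeks 63 mm high above the bench.
- jar_crate: Open grey plastic crate, 70 mm (x) by 90 (y) by 45 high, walls and floor 3 mm, about 0.25 kg, standing on the rollers of either lane in the right half, aligned with the lane (3 mm play each side). It carries the jar. Origin at the centre of its underside, axes as the table's. Against the end stop its origin is 45 mm before the stop's face (table y = 140 mm).
- weight_crate: Identical crate in the other lane, carrying a knobbed brass weight, 25 mm diameter, 30 mm high. Origin at the centre of its underside. To be left alone.
- jar: Wide-neck white plastic sample jar with screw lid, 52 mm diameter, 67 mm high, about 0.12 kg, standing loose inside jar_crate, its top 25 mm above the crate's rim. Origin at the centre of its underside, z up.

How it is judged:
By the outcome, as a careful person would: the job done as asked, in the order asked, and still so for the second after the job is handed in, with the robot touching nothing.
It also fails if it takes over 40 s, if anything falls off the work surface, if the arm or the gripper's body presses on something with over 40 N, if the wrist force passes 120 N, or if a joint passes its speed limit or range.

### The arm

A 6-joint arm with a two-finger parallel gripper is mounted at the origin on a cart in front of the work surface, level with it; the furniture and walls round the work are solid. World frame = base frame: x ahead of the robot, y to its left, z up, the work surface at z = 0. Lengths are in m, angles in rad, forces in N, time in s.
With the tool pointing down it reaches from about 0.425 to 0.95 m from the base axis. Payload 14.7 kg.
Tool frame: the origin (TCP) lies at the very end of the fingers, on their centre line; the grasp point (between the pads) lies 19 mm behind it; y points along the fingers, x is the direction in which the jaws open and shut, and the axes are right-handed (so a half turn about y gives the same grasp; the last joint's range is limited). The gripper opens to 85 mm and grips with 20 to 120 N. Pads are 22 mm wide; open, the fingers measure 114 mm over their backs; the gripper's body (76 mm by 85 mm) begins 54 mm behind the grasp point. The pads swing forward as they close: fully open they stand 13 mm farther back than shut.
Start: joints at [-1.291, 0.48, 1.596, -0, 1.065, -0.047], TCP at [0.209, -0.616, 0.231] pointing down, gripper open.
Joint ranges: [-2.75, 2.75], [-0.82, 2.05], [0.23, 2.67], [-1.56, 4.7], [0.09, 2.69], [-2.92, 2.92]. Speed limits (rad/s): [1.89, 1.89, 2.39, 3.01, 3.01, 3.01].

### API

Orientations are given as a rotation vector (axis times angle).
In Python, from station import manip, vision gives the robot as it stands. The module is installed in compiled form; this text tells all that it offers.
- The arm moves only by the tool arm_command, never from a script. Its argument "targets" is a list that holds one entry, the list of rows, each a list of 7 numbers: the shift along the world's x, y, z in cm, then the turn, a rotation vector about the world's x, y, z in degrees, then the opening, from -1 (shut) to 1 (fully open). A call has 1 to 12 rows; each row is the pose to reach, as a shift and turn from the pose commanded when the call began; what a row does not reach only later rows make up. A row lasts 1/10 s, in which the tool goes at most 50 mm and 8.59 degrees, less where a joint would pass 70% of its speed; a pose out of reach is approached as far as the arm can. A call with a gripper value outside its range is refused whole. The fingers move at their own pace and stop on an object; "grip_force" is the grip in N (left out, the last holds). Time passes only in rows, so rows that repeat a pose let the fingers close. It gives the time, the measured TCP pose, the force and the opening at its end, in the units of the state.
- manip.read_state(): the state, without advancing time (a new reading comes with each control period).
- vision.capture(name): name is "scene" or "top" or "wrist"; returns the picture (420x560x3 uint8, red, green, blue); there is no depth.
- vision.calibration(name): a dict with "fx", "fy", "cx", "cy" (pixels), "extrinsics" (4x4, takes a point from world to camera coordinates). Camera axes: x right, y down, z forward; pixel columns grow to the right and rows downward; lengths in m; the calibration is good to about 2 mm. A picture is of the moment at which its call begins: read the wrist's pose just before it. calibration takes no time and is no camera call; for the wrist camera it gives the pose at the moment of the call.
- manip.sign_off(): hands the job in, once; it reports no verdict.
The state is a dict: "t": time; "joint_pos": joint angles; "qd": joint speeds; "joint_efforts": joint torques, N m; "tcp_pos": TCP position; "orientation": TCP orientation; "ft_force": force on the tool from outside, world axes, zero at the start; "torque": the same for the moment, N m; "gripper_width": opening from 0.0 (shut) to 1.0 (fully open).
Only numpy, scipy, OpenCV 4.12 (cv2) and the standard library are available. Lean on these libraries where they do the work, as an engineer would, in place of code of your own. Each camera call takes 0.05 s, during which the arm holds its last target.

## Working session

There is one attempt and no reset: what is moved stays moved. The work goes in short steps, Python scripts to look and compute and a tool call to move; the robot and the scene stay as the last step left them, time stands still between calls to the robot, and variables do not carry over. Pictures are saved under pics/ and viewed, and the job is handed in when it is done.

Besides the shell and the picture viewer there is one more tool, called by a JSON object that holds its "name" and its "arguments", one argument or row to a line. arm_command: Moves the arm, as the interface text tells. Its arguments: {"type":"object","properties":{"targets":{"type":"array","items":{"type":"array","items":{"type":"array","items":{"type":"number"}}}},"grip_force":{"type":"number"}},"required":["targets"]}

```bash
mkdir -p pics; python3 - <<'E'
from station import manip, vision
import cv2,json
s=manip.read_state();print(s)
for n in ["scene","top"]:
    im=vision.capture(n);cv2.imwrite(f"pics/{n}0.png",im[:,:,::-1]);c=vision.calibration(n);print(n,c)
E
```

```text
{'t': 0.0, 'joint_pos': array([-1.29056427e+00,  4.80861658e-01,  1.59686819e+00, -2.52636306e-05,
        1.06507988e+00, -4.66123236e-02]), 'qd': array([-9.34277305e-04, -4.44596553e-05, -1.38386747e-03, -2.69310164e-03,
        5.25133564e-04, -1.07806448e-03]), 'joint_efforts': array([-1.54904556e-03, -9.50663710e+01, -4.30195105e+01, -6.29810638e-04,
        1.20706303e-02, -2.15833154e-05]), 'tcp_pos': array([ 0.20857857, -0.61519712,  0.23065515]), 'orientation': array([-1.34552746,  0.96583103, -0.96422651]), 'ft_force': array([-0.3637971 , -0.08458587,  0.30228993]), 'torque': array([ 0.02957981, -0.02933596,  0.02595157]), 'gripper_width': 1.0043217609825303}
scene {'fx': 394.79042061097556, 'fy': 394.79042061097556, 'cx': 284.74811195505106, 'cy': 212.09363440446737, 'extrinsics': array([[-0.91258454, -0.40882094,  0.0074089 ,  0.52291835],
       [-0.20818847,  0.44897799, -0.86895128,  0.16295407],
       [ 0.35191904, -0.79453396, -0.49484218,  0.67957038],
       [ 0.        ,  0.        ,  0.        ,  1.        ]])}
top {'fx': 456.45409559776056, 'fy': 456.45409559776056, 'cx': 281.6516732892895, 'cy': 202.64054305245517, 'extrinsics': array([[-0.01964861, -0.999127  , -0.0368668 ,  0.0314851 ],
       [-0.99090155,  0.02437094, -0.13236378,  0.58022553],
       [ 0.1331467 ,  0.03393061, -0.99051536,  0.83946433],
       [ 0.        ,  0.        ,  0.        ,  1.        ]])}
```

View pics/scene0.png

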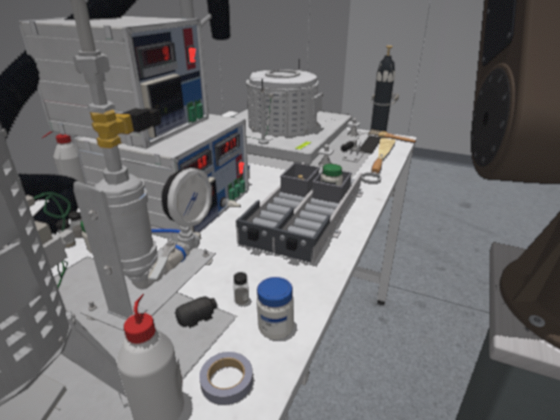

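View pics/top0.png

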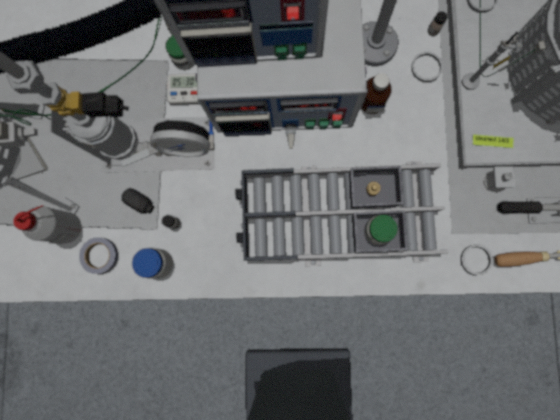

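The scene view shows the crates on the table. In the top view the table spans about columns 243–440 and rows 165–262. The jar (green lid, 382,229) is in the near lane and the brass weight (374,188) in the far lane. I'll enlarge it to get corners.

```bash
python3 - <<'E'
import cv2
im=cv2.imread("pics/top0.png")
c=im[150:275,230:450];cv2.imwrite("pics/topcrop.png",cv2.resize(c,None,fx=3.6,fy=3.6,interpolation=cv2.INTER_CUBIC))
im=cv2.imread("pics/scene0.png")
c=im[130:265,225:405];cv2.imwrite("pics/scenecrop.png",cv2.resize(c,None,fx=4,fy=4,interpolation=cv2.INTER_CUBIC))
E
```

```text
(no output)
```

View pics/topcrop.png

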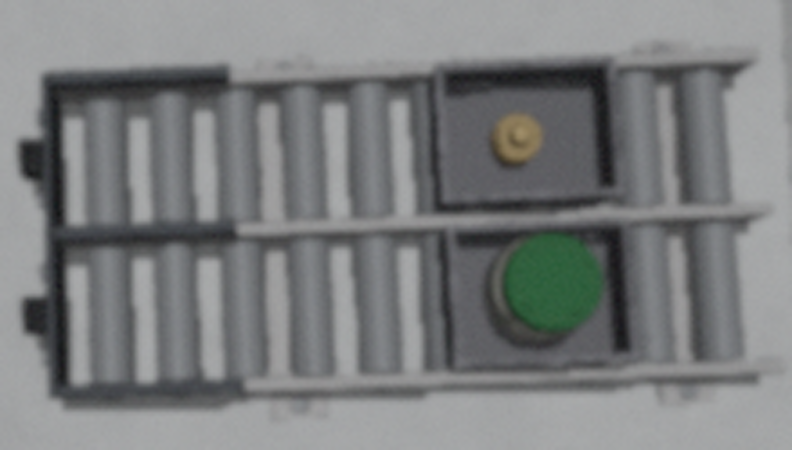

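View pics/scenecrop.png

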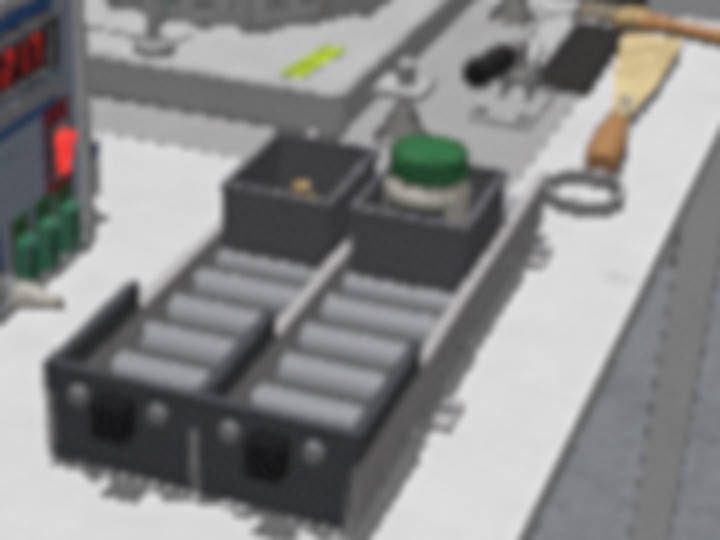

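```bash
cat > h.py <<'E'
import numpy as np
from station import manip, vision
def ray(name,u,v,z,cal=None):
    c=cal or vision.calibration(name);E=c["extrinsics"];R=E[:3,:3];o=-R.T@E[:3,3]
    d=R.T@np.array([(u-c["cx"])/c["fx"],(v-c["cy"])/c["fy"],1.]);return o+d*(z-o[2])/d[2]
def proj(name,p,cal=None):
    c=cal or vision.calibration(name);E=c["extrinsics"];q=E[:3,:3]@p+E[:3,3]
    return q[0]/q[2]*c["fx"]+c["cx"],q[1]/q[2]*c["fy"]+c["cy"]
E
python3 - <<'E'
from h import *
P=dict(stopNW=(45,75,.065),stopSW=(52,393,.065),stopfaceN=(62,83,.065),stopfaceS=(67,385,.065),cheekN=(229,70,.063),cheekM=(238,230,.063),cheekS=(244,386,.063),railN=(757,55,.047),railM=(772,212,.047),railS=(785,364,.047),
cratNW=(443,228,.08),cratSW=(450,368,.08),cratSE=(632,362,.08),cratNE=(622,228,.08),wNW=(434,68,.08),wSW=(438,208,.08),wSE=(620,203,.08),wNE=(612,62,.08),lid=(553,282,.035+.003+.067))
for k,(u,v,z) in P.items(): print(k,np.round(ray("top",230+u/3.6-.36,150+v/3.6-.36,z)*1000,1))
E
```

```text
stopNW [640.5  91.3  65. ]
stopSW [474.6  89.1  65. ]
stopfaceN [636.   82.4  65. ]
stopfaceS [478.5  81.3  65. ]
cheekN [641.   -5.3  63. ]
cheekM [556.5  -8.1  63. ]
cheekS [476.2  -9.2  63. ]
railN [ 644.8 -284.5   47. ]
railM [ 561.1 -286.8   47. ]
railS [ 482.1 -288.2   47. ]
cratNW [ 553.2 -111.6   80. ]
cratSW [ 482.8 -112.3   80. ]
cratSE [ 483.9 -202.5   80. ]
cratNE [ 551.  -201.2   80. ]
wNW [ 635.6 -110.4   80. ]
wSW [ 563.4 -109.5   80. ]
wSE [ 563.7 -200.9   80. ]
wNE [ 636.2 -200.8   80. ]
lid [ 522.8 -160.8  105. ]
```

```bash
python3 - <<'E'
from h import *
from scipy.spatial.transform import Rotation as R
s=manip.read_state();r=R.from_rotvec(s["orientation"]);print(r.as_matrix().round(3),s["t"])
a=0.014
for sg in (1,-1):
    x=sg*np.array([np.cos(a),np.sin(a),0]);y=np.array([0,0,-1.]);T=np.c_[x,y,np.cross(x,y)]
    print(sg,np.degrees((R.from_matrix(T)*r.inv()).as_rotvec()).round(1))
print(s["tcp_pos"])
E
```

```text
[[ 0.321 -0.     0.947]
 [-0.947  0.001  0.321]
 [-0.001 -1.     0.   ]] 0.1
1 [-0.  -0.1 72.1]
-1 [-1.000e-01  0.000e+00 -1.079e+02]
[ 0.20853122 -0.61522949  0.23073405]
```

{"name": "arm_command", "arguments": {
  "targets": [
    [[2, 2.5, 0, 0, 0, 5, -1], [5, 6, 0, 0, 0, 12, -1], [8, 9.5, 0, 0, 0, 19, -1], [11, 13, 0, 0, 0, 26, -1], [14, 16.5, 0, 0, 0, 33, -1], [17, 20, 0, 0, 0, 40, -1], [20, 23.5, 0, 0, 0, 47, -1], [23, 27, 0, 0, 0, 54, -1], [26, 30.5, 0, 0, 0, 61, -1], [29, 34, 0, 0, 0, 67, -1], [31, 36.5, 0, 0, 0, 72, -1], [31, 36.5, 0, 0, 0, 72, -1]]
  ]
}}

```text
t: 1.3
tcp_pos: [0.5207, -0.2475, 0.231]
orientation: [-1.57, -0.015, 0.015]
ft_force: [-0.0, -0.9, -0.1]
gripper_width: -0.001
```

{"name": "arm_command", "arguments": {
  "targets": [
    [[-0.1, 0, -2, 0, 0, 0, -1], [-0.1, 0, -5, 0, 0, 0, -1], [-0.1, 0, -8.5, 0, 0, 0, -1], [-0.1, 0, -12, 0, 0, 0, -1], [-0.1, 0, -15, 0, 0, 0, -1], [-0.1, 0, -17, 0, 0, 0, -1], [-0.1, 0, -17.8, 0, 0, 0, -1], [-0.1, 0, -17.8, 0, 0, 0, -1], [-0.1, 0, -17.8, 0, 0, 0, -1]]
  ]
}}

```text
t: 2.2
tcp_pos: [0.518, -0.251, 0.0541]
orientation: [-1.571, -0.01, 0.009]
ft_force: [0.0, -0.6, -0.0]
gripper_width: -0.002
```

```bash
python3 - <<'E'
from h import *
import cv2
out=[]
im=vision.capture("top")[150:275,230:450,::-1];cv2.imwrite("pics/top1.png",cv2.resize(im,None,fx=3.6,fy=3.6,interpolation=cv2.INTER_CUBIC))
im=vision.capture("scene")[130:265,225:405,::-1];cv2.imwrite("pics/scene1.png",cv2.resize(im,None,fx=4,fy=4,interpolation=cv2.INTER_CUBIC))
s=manip.read_state();print(s["t"],s["tcp_pos"],s["ft_force"])
E
```

```text
2.3 [ 0.51830442 -0.2510589   0.05448393] [-0.25048076  0.29398581  0.55159569]
```

View pics/top1.png

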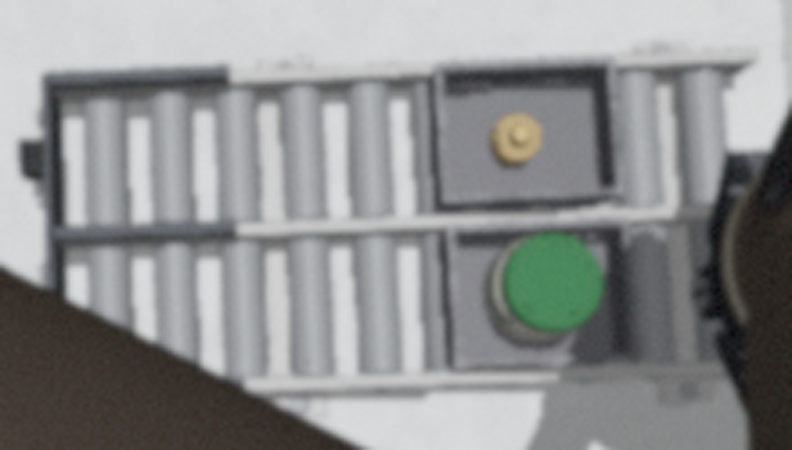

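View pics/scene1.png

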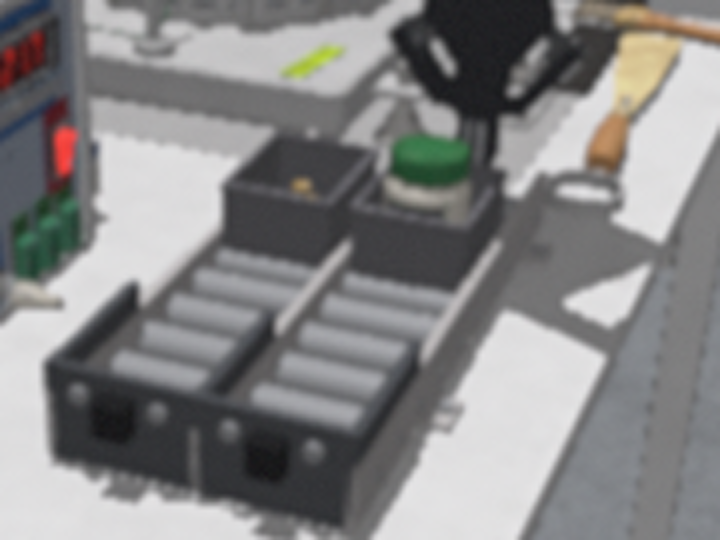

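The top view shows the jar crate and weight crate unmoved. The gripper is behind the jar crate, at crop columns 700 and up. In the scene crop the closed fingers are at (490,150), with knuckles at (440,85) and (515,110). Next I check that the knuckles clear the weight crate's rim.

```bash
python3 - <<'E'
from h import *
c=vision.calibration("scene");E=c["extrinsics"];R=E[:3,:3];o=-R.T@E[:3,3]
for u,v in [(395,40),(440,88),(510,110),(575,55),(490,165)]:
    for yy in (-.235,-.265):
        d=R.T@np.array([(225+u/4-c["cx"])/c["fx"],(130+v/4-c["cy"])/c["fy"],1.]);print((u,v),(o+d*(yy-o[1])/d[1]).round(3))
E
```

```text
(395, 40) [ 0.571 -0.235  0.139]
(395, 40) [ 0.581 -0.265  0.128]
(440, 88) [ 0.54  -0.235  0.112]
(440, 88) [ 0.548 -0.265  0.1  ]
(510, 110) [ 0.493 -0.235  0.105]
(510, 110) [ 0.501 -0.265  0.093]
(575, 55) [ 0.457 -0.235  0.147]
(575, 55) [ 0.463 -0.265  0.136]
(490, 165) [ 0.503 -0.235  0.066]
(490, 165) [ 0.51  -0.265  0.053]
```

{"name": "arm_command", "arguments": {
  "targets": [
    [[0, 0.3, 0.5, 0, 0, 0, -1], [0, 0.8, 0.8, 0, 0, 0, -1], [0, 1.3, 0.8, 0, 0, 0, -1], [0, 1.7, 0.8, 0, 0, 0, -1], [0, 2.1, 0.8, 0, 0, 0, -1], [0, 2.4, 0.8, 0, 0, 0, -1], [0, 2.6, 0.8, 0, 0, 0, -1], [0, 2.8, 0.8, 0, 0, 0, -1], [0, 3.0, 0.8, 0, 0, 0, -1], [0, 3.2, 0.8, 0, 0, 0, -1], [0, 3.4, 0.8, 0, 0, 0, -1], [0, 3.6, 0.8, 0, 0, 0, -1]]
  ]
}}

```text
t: 3.5
tcp_pos: [0.5176, -0.2145, 0.0613]
orientation: [-1.571, -0.01, 0.01]
ft_force: [-0.2, -0.6, 0.3]
gripper_width: 0.003
```

{"name": "arm_command", "arguments": {
  "targets": [
    [[0, 0.2, 0, 0, 0, 0, -1], [0, 0.4, 0, 0, 0, 0, -1], [0, 0.6, 0, 0, 0, 0, -1], [0, 0.8, 0, 0, 0, 0, -1], [0, 1.0, 0, 0, 0, 0, -1], [0, 1.2, 0, 0, 0, 0, -1], [0, 1.4, 0, 0, 0, 0, -1], [0, 1.6, 0, 0, 0, 0, -1]]
  ]
}}

```text
t: 4.3
tcp_pos: [0.5177, -0.1984, 0.0613]
orientation: [-1.571, -0.01, 0.01]
ft_force: [-0.8, -0.7, 0.3]
gripper_width: 0.0
```

```bash
cat > look.py <<'E'
from h import *
import cv2,sys
n=sys.argv[1]
im=vision.capture("top")[150:275,230:450,::-1];a=cv2.resize(im,(560,318),interpolation=cv2.INTER_CUBIC)
im=vision.capture("scene")[130:265,225:405,::-1];b=cv2.resize(im,(560,420)[:2],interpolation=cv2.INTER_CUBIC)[:282]
cv2.imwrite(f"pics/look{n}.png",np.vstack([a,b]))
s=manip.read_state();print(s["t"],s["tcp_pos"],s["ft_force"])
E
python3 look.py 2
```

```text
4.4 [ 0.51771518 -0.19828415  0.06131055] [ 0.31241616 -0.18717694  0.37058847]
```

View pics/look2.png

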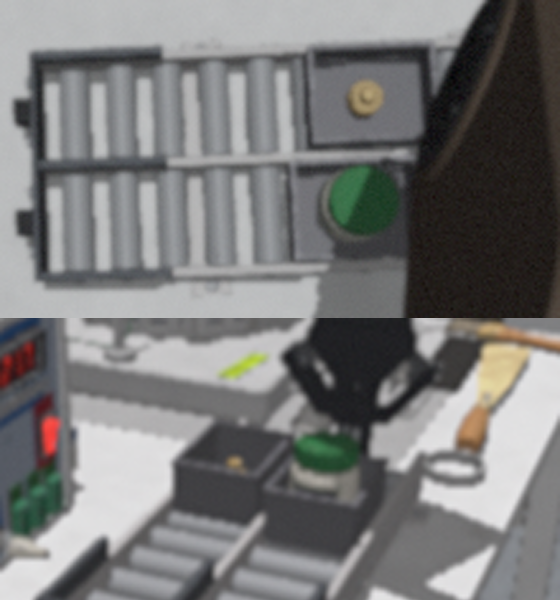

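The crate is being pushed: its front rim moved from crop column ~315 to ~291 in the lower-resolution view. The jar is upright and the weight crate hasn't moved. I'll keep pushing, ramping up smoothly.

{"name": "arm_command", "arguments": {
  "targets": [
    [[0, 0.2, 0, 0, 0, 0, -1], [0, 0.5, 0, 0, 0, 0, -1], [0, 0.9, 0, 0, 0, 0, -1], [0, 1.3, 0, 0, 0, 0, -1], [0, 1.8, 0, 0, 0, 0, -1], [0, 2.3, 0, 0, 0, 0, -1], [0, 2.8, 0, 0, 0, 0, -1], [0, 3.3, 0, 0, 0, 0, -1], [-0.1, 3.8, 0, 0, 0, 0, -1], [-0.1, 4.3, 0, 0, 0, 0, -1], [-0.1, 4.8, 0, 0, 0, 0, -1], [-0.1, 5.3, 0, 0, 0, 0, -1]]
  ]
}}

```text
t: 5.6
tcp_pos: [0.5166, -0.1451, 0.0613]
orientation: [-1.571, -0.01, 0.01]
ft_force: [-1.0, -0.1, 1.6]
gripper_width: -0.001
```

{"name": "arm_command", "arguments": {
  "targets": [
    [[0, 0.5, 0, 0, 0, 0, -1], [0, 1.0, 0, 0, 0, 0, -1], [0, 1.5, 0, 0, 0, 0, -1], [0, 2.0, 0, 0, 0, 0, -1], [0, 2.5, 0, 0, 0, 0, -1], [0, 3.0, 0, 0, 0, 0, -1], [0, 3.5, 0, 0, 0, 0, -1], [-0.1, 4.0, 0, 0, 0, 0, -1], [-0.1, 4.5, 0, 0, 0, 0, -1], [-0.1, 4.9, 0, 0, 0, 0, -1], [-0.1, 5.2, 0, 0, 0, 0, -1], [-0.1, 5.4, 0, 0, 0, 0, -1]]
  ]
}}

```text
t: 6.8
tcp_pos: [0.5156, -0.0913, 0.0613]
orientation: [-1.571, -0.01, 0.01]
ft_force: [-1.2, -1.4, 0.9]
gripper_width: 0.002
```

```bash
python3 look.py 3
```

```text
6.9 [ 0.51564195 -0.09133935  0.0612845 ] [ 0.60763155  0.4564088  -0.20088872]
```

View pics/look3.png

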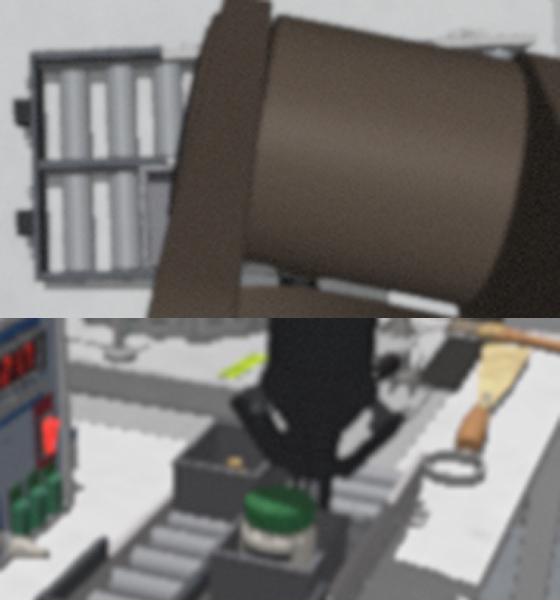

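The crate front is now in the bay entrance, with its rim at column ~139 of the picture. The jar is upright. I'll compute the remaining gap.

```bash
python3 - <<'E'
from h import *
print(ray("top",230+139/2.545-.3,150+215/2.545-.3,.08), ray("top",230+46/2.545-.3,150+215/2.545-.3,.065))
E
```

```text
[0.51735436 0.01353846 0.08      ] [0.51981684 0.08181408 0.065     ]
```

{"name": "arm_command", "arguments": {
  "targets": [
    [[0, 0.2, 0, 0, 0, 0, -1], [0, 0.6, 0, 0, 0, 0, -1], [0, 1.0, 0, 0, 0, 0, -1], [0, 1.5, 0, 0, 0, 0, -1], [0, 2.0, 0, 0, 0, 0, -1], [0, 2.5, 0, 0, 0, 0, -1], [0, 3.0, 0, 0, 0, 0, -1], [0, 3.5, 0, 0, 0, 0, -1], [-0.1, 4.0, 0, 0, 0, 0, -1], [-0.1, 4.4, 0, 0, 0, 0, -1], [-0.1, 4.7, 0, 0, 0, 0, -1], [-0.1, 4.9, 0, 0, 0, 0, -1]]
  ]
}}

```text
t: 8.1
tcp_pos: [0.5147, -0.0423, 0.0613]
orientation: [-1.571, -0.01, 0.01]
ft_force: [-0.3, -1.3, 1.2]
gripper_width: 0.0
```

{"name": "arm_command", "arguments": {
  "targets": [
    [[0, 0.1, 0, 0, 0, 0, -1], [0, 0.2, 0, 0, 0, 0, -1], [0, 0.3, 0, 0, 0, 0, -1], [0, 0.4, 0, 0, 0, 0, -1], [0, 0.5, 0, 0, 0, 0, -1], [0, 0.6, 0, 0, 0, 0, -1], [0, 0.7, 0, 0, 0, 0, -1], [0, 0.8, 0, 0, 0, 0, -1]]
  ]
}}

```text
t: 8.9
tcp_pos: [0.5147, -0.0345, 0.0613]
orientation: [-1.571, -0.01, 0.01]
ft_force: [-1.1, -0.8, -1.0]
gripper_width: -0.001
```

```bash
python3 look.py 4
```

```text
9.0 [ 0.51470419 -0.0344361   0.06130275] [-0.16866744 -0.15573916  0.03774936]
```

View pics/look4.png

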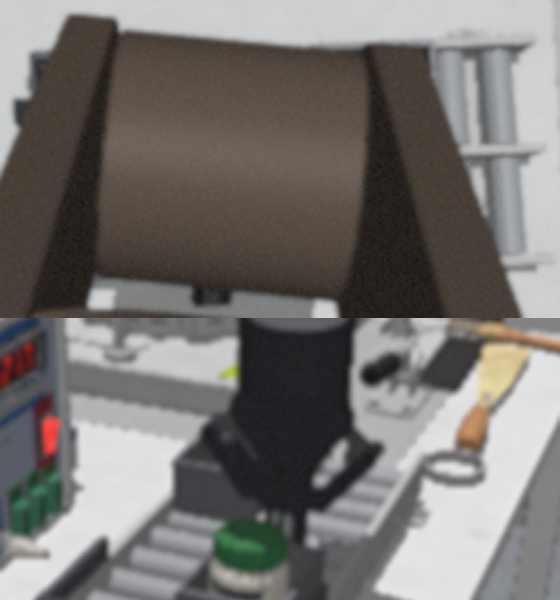

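The top view is hidden by the arm. The scene view shows the jar upright, and the force shows no contact with the stop yet. I'll creep in at 10 mm/s, watching the force.

{"name": "arm_command", "arguments": {
  "targets": [
    [[0, 0.1, 0, 0, 0, 0, -1], [0, 0.2, 0, 0, 0, 0, -1], [0, 0.3, 0, 0, 0, 0, -1], [0, 0.4, 0, 0, 0, 0, -1], [0, 0.5, 0, 0, 0, 0, -1], [0, 0.6, 0, 0, 0, 0, -1], [0, 0.7, 0, 0, 0, 0, -1], [0, 0.8, 0, 0, 0, 0, -1]]
  ]
}}

```text
t: 9.8
tcp_pos: [0.5147, -0.0265, 0.0613]
orientation: [-1.571, -0.01, 0.01]
ft_force: [-0.6, -1.4, 1.0]
gripper_width: -0.002
```

```bash
python3 - <<'E'
from h import *
import cv2
im=vision.capture("scene")[140:300,220:420,::-1];cv2.imwrite("pics/s5.png",cv2.resize(im,None,fx=3.7,fy=3.7,interpolation=cv2.INTER_CUBIC))
E
```

```text
(no output)
```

View pics/s5.png

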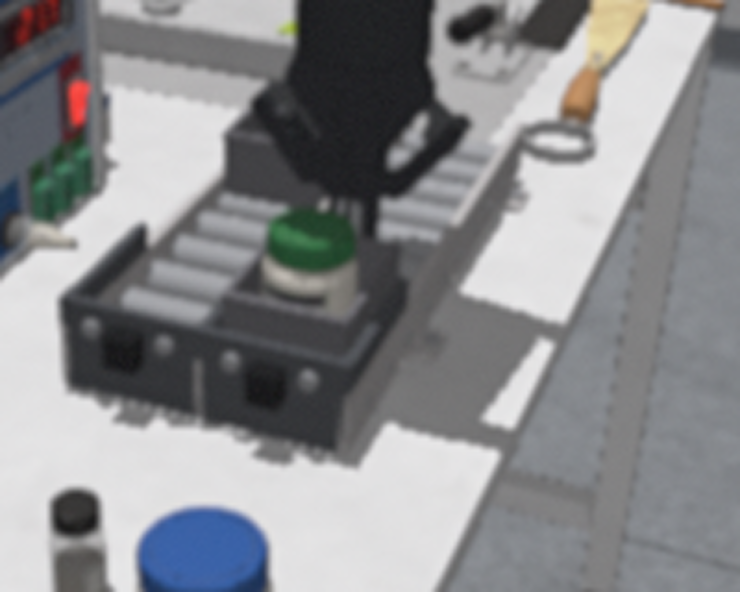

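The crate's front rim, at picture (285,320), is close to the stop, and the jar is upright. I'll continue in 0.7–1 mm steps.

{"name": "arm_command", "arguments": {
  "targets": [
    [[0, 0.1, 0, 0, 0, 0, -1], [0, 0.2, 0, 0, 0, 0, -1], [0, 0.3, 0, 0, 0, 0, -1], [0, 0.4, 0, 0, 0, 0, -1]]
  ]
}}

```text
t: 10.25
tcp_pos: [0.5146, -0.0225, 0.0613]
orientation: [-1.571, -0.01, 0.01]
ft_force: [-1.2, -1.4, 0.8]
gripper_width: -0.001
```

{"name": "arm_command", "arguments": {
  "targets": [
    [[0, 0.1, 0, 0, 0, 0, -1], [0, 0.2, 0, 0, 0, 0, -1]]
  ]
}}

```text
t: 10.45
tcp_pos: [0.5147, -0.0205, 0.0613]
orientation: [-1.571, -0.01, 0.01]
ft_force: [-1.5, 0.3, -0.3]
gripper_width: -0.003
```

{"name": "arm_command", "arguments": {
  "targets": [
    [[0, 0.05, 0, 0, 0, 0, -1], [0, 0.1, 0, 0, 0, 0, -1]]
  ]
}}

```text
t: 10.65
tcp_pos: [0.5147, -0.0195, 0.0613]
orientation: [-1.571, -0.01, 0.01]
ft_force: [-0.5, -0.6, -0.3]
gripper_width: -0.004
```

{"name": "arm_command", "arguments": {
  "targets": [
    [[0, 0.05, 0, 0, 0, 0, -1], [0, 0.1, 0, 0, 0, 0, -1]]
  ]
}}

```text
t: 10.85
tcp_pos: [0.5147, -0.0186, 0.0613]
orientation: [-1.571, -0.01, 0.01]
ft_force: [-0.3, -0.9, -0.8]
gripper_width: 0.001
```

{"name": "arm_command", "arguments": {
  "targets": [
    [[0, 0.05, 0, 0, 0, 0, -1], [0, 0.1, 0, 0, 0, 0, -1]]
  ]
}}

```text
t: 11.05
tcp_pos: [0.5147, -0.0175, 0.0613]
orientation: [-1.571, -0.01, 0.01]
ft_force: [-0.2, -1.5, -0.3]
gripper_width: 0.0
```

{"name": "arm_command", "arguments": {
  "targets": [
    [[0, 0.05, 0, 0, 0, 0, -1], [0, 0.1, 0, 0, 0, 0, -1]]
  ]
}}

```text
t: 11.25
tcp_pos: [0.5146, -0.0165, 0.0613]
orientation: [-1.571, -0.01, 0.01]
ft_force: [-0.2, -1.0, 0.4]
gripper_width: 0.001
```

```bash
python3 - <<'E'
from h import *
import cv2
im=vision.capture("scene")[195:265,225:345,::-1];cv2.imwrite("pics/s6.png",cv2.resize(im,None,fx=6.6,fy=6.6,interpolation=cv2.INTER_CUBIC))
s=manip.read_state();print(s["t"],s["tcp_pos"],s["ft_force"])
E
```

```text
11.3 [ 0.51470972 -0.016502    0.06130232] [-0.25849637 -0.14937611 -1.16614555]
```

View pics/s6.png

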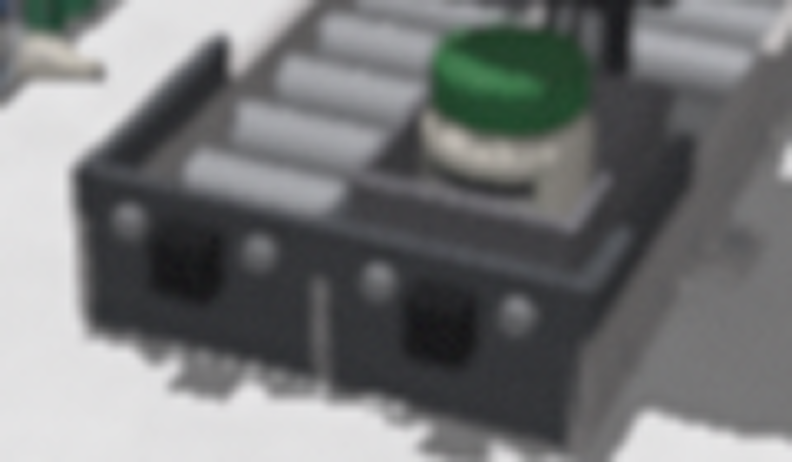

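```bash
python3 - <<'E'
from h import *
for u,v,z in [(578,233,.08),(352,177,.08),(80,172,.065),(592,290,.065)]:
    print((u,v),ray("scene",225+u/6.6-.4,195+v/6.6-.4,z).round(4))
E
```

```text
(578, 233) [0.4781 0.0878 0.08  ]
(352, 177) [0.5492 0.0868 0.08  ]
(80, 172) [0.6363 0.0963 0.065 ]
(592, 290) [0.4716 0.092  0.065 ]
```

The scene view puts the crate front about 2 mm from the stop face, so I'll continue in 0.5 mm steps.

{"name": "arm_command", "arguments": {
  "targets": [
    [[0, 0.05, 0, 0, 0, 0, -1], [0, 0.1, 0, 0, 0, 0, -1]]
  ]
}}

```text
t: 11.5
tcp_pos: [0.5147, -0.0155, 0.0613]
orientation: [-1.571, -0.01, 0.01]
ft_force: [-0.0, -0.5, 0.8]
gripper_width: -0.002
```

{"name": "arm_command", "arguments": {
  "targets": [
    [[0, 0.05, 0, 0, 0, 0, -1], [0, 0.1, 0, 0, 0, 0, -1]]
  ]
}}

```text
t: 11.7
tcp_pos: [0.515, -0.015, 0.0614]
orientation: [-1.571, -0.011, 0.01]
ft_force: [0.5, -12.4, 0.4]
gripper_width: -0.001
```

{"name": "arm_command", "arguments": {
  "targets": [
    [[0, 0.05, 0, 0, 0, 0, -1], [0, 0.1, 0, 0, 0, 0, -1]]
  ]
}}

```text
t: 11.9
tcp_pos: [0.5151, -0.0149, 0.0615]
orientation: [-1.572, -0.011, 0.01]
ft_force: [-0.6, -27.1, 2.3]
gripper_width: 0.002
```

The crate met the stop: 12 N, then 27 N on the next step. I'll draw back now.

{"name": "arm_command", "arguments": {
  "targets": [
    [[0, -0.1, 0, 0, 0, 0, -1], [0, -0.3, 0, 0, 0, 0, -1], [0, -0.7, 0, 0, 0, 0, -1], [0, -1.5, 0, 0, 0, 0, -1], [0.1, -2.5, 0, 0, 0, 0, -1], [0.1, -4, 0, 0, 0, 0, -1], [0.1, -5, 0, 0, 0, 0, -1], [0.1, -6, 2, 0, 0, 0, -1], [0.1, -6, 5, 0, 0, 0, -1], [0.1, -6, 9, 0, 0, 0, -1], [0.1, -6, 13, 0, 0, 0, -1], [0.1, -6, 15, 0, 0, 0, -1]]
  ]
}}

```text
t: 13.1
tcp_pos: [0.5167, -0.0747, 0.2146]
orientation: [-1.572, -0.012, 0.007]
ft_force: [0.4, -0.6, -0.4]
gripper_width: -0.003
```

{"name": "arm_command", "arguments": {
  "targets": [
    [[0, -4, 0, 0, 0, 0, -1], [-1, -8, 0, 0, 0, 0, -1], [-2, -12, 0, 0, 0, 0, -1], [-4, -16, 0, 0, 0, 0, -1], [-6, -20, 0, 0, 0, 0, -1], [-8, -24, 0, 0, 0, 0, -1], [-10, -28, 0, 0, 0, 0, -1], [-12, -31, 0, 0, 0, 0, -1], [-13, -33, 0, 0, 0, 0, -1], [-13, -33, 0, 0, 0, 0, -1]]
  ]
}}

```text
t: 14.1
tcp_pos: [0.3837, -0.4066, 0.2112]
orientation: [-1.571, -0.007, 0.007]
ft_force: [-0.4, 0.3, 0.4]
gripper_width: -0.0
```

```bash
python3 look.py 7; python3 - <<'E'
from h import *
import cv2
im=vision.capture("top")[150:275,230:450,::-1];cv2.imwrite("pics/top7.png",cv2.resize(im,None,fx=3.6,fy=3.6,interpolation=cv2.INTER_CUBIC))
im=vision.capture("scene")[140:280,220:400,::-1];cv2.imwrite("pics/s7.png",cv2.resize(im,None,fx=4,fy=4,interpolation=cv2.INTER_CUBIC))
E
```

```text
14.2 [ 0.38492488 -0.40409846  0.21113228] [ 0.02919339 -0.09761088 -0.82750725]
```

View pics/top7.png

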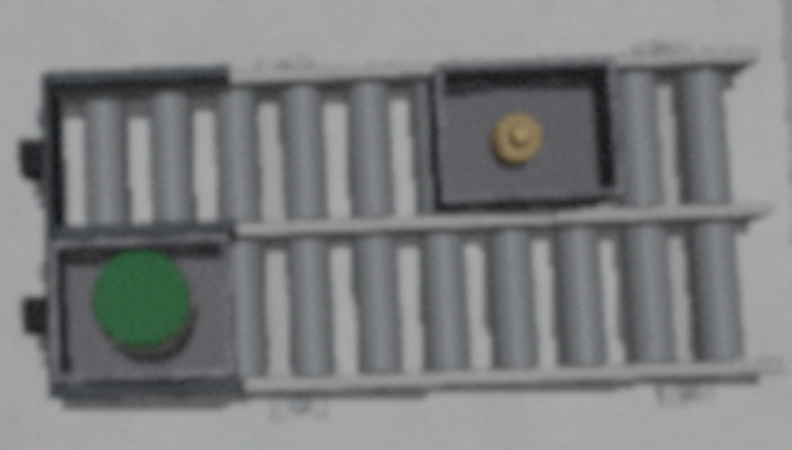

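View pics/s7.png

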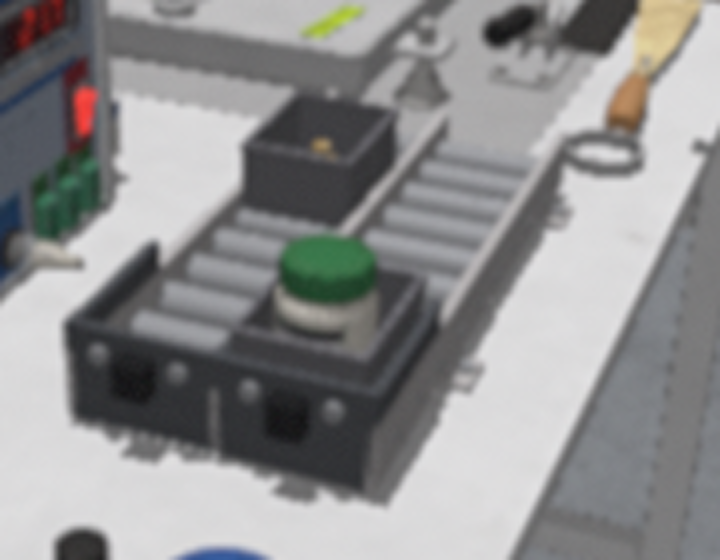

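The crate is in the bay, with its front rim at crop column ~52 against the stop. The jar is upright, and the weight crate is in the same place (434–620, 62–208). I'll run a quick numeric check and then hand in.

```bash
python3 - <<'E'
from h import *
for u,v,z in [(51,310,.08),(234,305,.08),(244,386,.063),(434,138,.08),(143,299,.105)]: print(ray("top",230+u/3.6-.36,150+v/3.6-.36,z).round(4))
s=manip.read_state();print(s["t"],s["ft_force"])
print(manip.sign_off())
E
```

```text
[0.5161 0.0874 0.08  ]
[ 0.5166 -0.0052  0.08  ]
[ 0.4762 -0.0092  0.063 ]
[ 0.5993 -0.1089  0.08  ]
[0.5189 0.0391 0.105 ]
14.3 [-0.04220951  0.21301356 -0.18895979]
the job is handed in; nothing more can be done
None
```

The jar crate is in its bay against the end stop. I pushed it there along the near lane with the closed fingers on its rear wall, without lifting it. I then drew back well clear and handed the job in at about 14 s; no verdict was reported.

- **Contact with the stop:** the final approach was at about 5 mm/s. The force rose to 12 N at contact. Because the next 1 mm step was already sent, it reached 27 N before I backed off, which is firmer than I intended but under the 40 N limit.
- **Final position:** the crate front is at y ≈ 87 mm. The stop face came out at about 82–87 mm from the top view and 89 mm from the scene view. These agree only to a few millimetres, so the force rise is the better evidence that it met the stop. No gap shows in the pictures after drawing back.
- **Jar and other crate:** the jar is upright inside its crate. The weight crate is in the same place in the before and after pictures.
- **Robot:** the wrist force reads about zero, so it is touching nothing.

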